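# Find the full token tin by its weight

## Robot

A 7-joint arm with a two-finger parallel gripper is mounted at the origin on the work surface. World frame = base frame: x ahead of the robot, y to its left, z up, the work surface at z = 0. Lengths are in m, angles in rad, forces in N, time in s.
With the tool pointing down it reaches from about 0.4 to 0.85 m from the base axis. Payload 4.5 kg.
Tool frame: the origin (TCP) lies at the very end of the fingers, on their centre line; the grasp point (between the pads) lies 19 mm behind it (tcp_to_grasp is the z of the grasp point in the tool frame, in m); z points along the fingers, y is the line along which they close (so a half turn about z gives the same grasp; the last joint's range is limited). The gripper opens to 88 mm and grips with 3 to 60 N. Pads are 18 mm wide; open, the fingers measure 123 mm over their backs; the gripper's body (75 mm by 187 mm) begins 45 mm behind the grasp point.
Start: joints at [1.221, 0.689, -0.195, 1.565, 0.157, 0.902, -0.215], TCP at [0.234, -0.58, 0.239] pointing down, gripper open.
Joint ranges: [-3.01, 3.01], [-0.46, 2.08], [-1.47, 1.51], [0.13, 2.56], [-1, 4.14], [0.04, 2.09], [-2.66, 2.66]. Speed limits (rad/s): [2.57, 2.57, 3.14, 3.14, 3.14, 3.14, 3.14].

## Interface

Orientations are given as a unit quaternion [x, y, z, w].
In Python, from plant import * gives the robot as it stands. The module is installed in compiled form; this text tells all that it offers.
- The arm moves only by the shell command python3 -m jog 'ROWS' [OPENING] [FORCE]. ROWS is JSON, a list that holds one entry, the list of rows, each a list of 6 numbers: the shift along the tool's x, y, z in m, then the turn, a rotation vector about the tool's x, y, z in rad. In form: [[[dx, dy, dz, ax, ay, az], ...]]. A call has 1 to 12 rows; each row shifts and turns the commanded pose from where the row before left it, along the tool's axes as they then stand; what a row does not reach is not made up. A row lasts 1/8 s, in which the tool goes at most 62.5 mm and 10.7 degrees, less where a joint would pass 70% of its speed; a pose out of reach is approached as far as the arm can. A call with a gripper value outside its range is refused whole. OPENING is the finger opening in m, from 0 to 0.0881, set as the call begins (- or left out, the last holds). The fingers move at their own pace and stop on an object; FORCE is the grip in N (left out, the last holds). Time passes only in rows, so rows that do not move let the fingers close. It gives the time, the measured TCP pose, the force, the opening and the grip force at its end, in the units of the state.
- get_state(): the state, without advancing time (a new reading comes with each control period).
- snapshot(name): name is "scene" or "side" or "wrist"; returns a dict with "frame" (400x640x3 uint8, red, green, blue), "mtx" (3x3 intrinsics, pixels), "xyz" and "orientation" of the camera in the world; the wrist camera has in their place "mount" (4x4, takes a point from camera to tool coordinates, whose origin is the TCP and whose axes are the flange's). Camera axes: x right, y down, z forward; pixel columns grow to the right and rows downward; lengths in m; the calibration is good to about 2 mm. The wrist camera is an equidistant fisheye: a pixel r from the principal point sees the ray r / f radians off the axis. A picture is of the moment at which its call begins: read the wrist's pose just before it. There is no depth.
- finish_job(): hands the job in; it is judged then, once.
The state is a dict: "clock": time; "q": joint angles; "qd": joint speeds; "joint_torque": joint torques, N m; "tool_pos": TCP position; "eef_rot": TCP orientation; "contact_force": force on the tool from outside, world axes, zero at the start; "moment": the same for the moment, N m; "opening": opening from 0.0 (shut) to 1.0 (fully open); "finger_force": force on a finger pad.
Only numpy, scipy, OpenCV 4.12 (cv2) and the standard library are available. Lean on these libraries where they do the work, as an engineer would, in place of code of your own. Each camera call takes 0.05 s, during which the arm holds its last target. There are 200 camera calls.

## Task

At the canteen cash desk, lift the clear lid of the token box by its bar handle until it rests open on its stop. Then heft the three closed tins one after another, from the robot's left to its right, lifting each a few centimetres and standing it back in its place in the box before taking the next, to feel which is the heaviest: that is the full one. Finish still holding the heaviest tin upright in the gripper, its underside at least 6 cm above the box's rim, with the lid left open, the other two tins standing in the box, and the bowl and card terminal left where they are.

Things in the scene. Friction and masses are not known exactly. Their poses are not given: they have to be found in the camera images.
- caddy: token box: fixed dark steel open box, 150 mm along its x, 370 mm along its y, 75 mm high, walls and floor 5 mm; origin at the centre of its underside; x points away from the robot (yaw within 0.3 rad), y to the robot's left. The tins stand in it in a row along y about 105 mm apart, tops 4 mm below the rim; lid hinged on the far (+x) rim
- lid (a joint): angle of the clear, steel-framed lid: 0 shut, grows as its near edge swings up and away from the robot about the far rim, stop at 1.75 rad (just past upright). The hinge is stiff: the lid stays wherever it is left; about 3 N at the bar moves it
- lid_hinge (a point): point on the lid's hinge line (parallel to the box's y), at the middle of the far rim, 76 mm above the counter; fixed
- lid_bar (a point): middle of the lid's black round bar handle, 10 mm thick, 120 mm long along the box's y, moving with the lid. Shut, it lies 130 mm nearer the robot than the hinge line and 37 mm above it; its axis is 30 mm off the lid's outer face, on a post at each end, so fingers go either side; it may turn between the fingers. The lid ends 20 mm beyond it
- can_left (a point): centre (half-way up, 33 mm above the underside) of the rigid closed green tin with yellow cap in the robot's left (+y of the box) place, standing upright on the box floor; 52 mm in diameter, 66 mm tall; z up its axis. All three look alike; any one of them is the full one, 0.45 to 0.57 kg, at least 0.15 kg heavier than the others. Loose tokens inside may rattle
- can_middle (a point): centre (half-way up, 33 mm above the underside) of the rigid closed green tin with yellow cap in the middle place, standing upright on the box floor; 52 mm in diameter, 66 mm tall; z up its axis. All three look alike; any one of them is the full one, 0.45 to 0.57 kg, at least 0.15 kg heavier than the others. Loose tokens inside may rattle
- can_right (a point): centre (half-way up, 33 mm above the underside) of the rigid closed green tin with yellow cap in the robot's right (-y of the box) place, standing upright on the box floor; 52 mm in diameter, 66 mm tall; z up its axis. All three look alike; any one of them is the full one, 0.45 to 0.57 kg, at least 0.15 kg heavier than the others. Loose tokens inside may rattle
- bowl: bystander: loose green bowl, 110 mm across, 50 mm high, on the counter to the right of the box; origin under its centre
- terminal: bystander: loose black card terminal lying flat, 150 x 75 x 22 mm, on the counter to the left of the box; origin under its centre

How it is judged:
By the outcome, as a careful person would: the job done as asked, in the order asked, and still so for the second after the job is handed in, while the arm keeps its last pose, push and grip.
It also fails if it takes over 72 s, if anything falls off the work surface, if the arm or the gripper's body presses on something with over 40 N, if the wrist force passes 120 N, or if a joint passes its speed limit or range.

## Working session

There is one attempt and no reset: what is moved stays moved. The work goes in short steps, Python scripts to look and compute and a shell command to move; the robot and the scene stay as the last step left them, time stands still between calls to the robot, and variables do not carry over. Pictures are saved under pics/ and viewed, at most 10 in all, crops included, and the job is handed in when it is done.

```bash
mkdir -p pics
python3 - <<'E'
from plant import *
import cv2, numpy as np
s=get_state();print(s)
for n in("scene","side"):
    d=snapshot(n);cv2.imwrite(f"pics/{n}0.png",d["frame"][:,:,::-1]);np.savez(f"{n}0.npz",**d)
    print(n,d["mtx"],d["xyz"],d["orientation"])
d=snapshot("wrist");print(d["mtx"],d["mount"])
E
```

```text
{'clock': 0.0, 'q': array([ 1.22077138,  0.68997285, -0.19452779,  1.56633578,  0.1573323 ,
        0.90249992, -0.21510755]), 'qd': array([ 1.15331222e-03, -5.70772547e-06,  6.21844296e-04, -2.91982316e-04,
       -1.45201685e-04,  1.39035466e-03, -7.14861199e-05]), 'joint_torque': array([-1.01569152e-03, -5.27557218e+01, -1.26676016e+00, -1.53427130e+01,
       -5.24713250e-02,  6.58825447e-03,  1.83241118e-04]), 'tool_pos': array([ 0.23376188, -0.57896118,  0.23791954]), 'eef_rot': array([ 9.81630684e-01,  1.90788818e-01, -2.46398832e-04, -8.75913561e-04]), 'contact_force': array([ 0.33245658, -0.24840379,  0.84357043]), 'moment': array([ 0.03766782, -0.01444206,  0.03738795]), 'finger_force': 0.0, 'opening': 1.001445060768634}
scene [[490.36253784   0.         324.49965745]
 [  0.         490.36253784 196.20881093]
 [  0.           0.           1.        ]] [ 1.07695045 -0.79497814  1.08259367] [ 0.88221488  0.26981157 -0.10323754 -0.37180726]
side [[475.17173338   0.         323.05912011]
 [  0.         475.17173338 190.56970277]
 [  0.           0.           1.        ]] [0.11585413 0.94619787 0.68729996] [-0.17476142  0.84709503 -0.49127479  0.1026525 ]
[[309.70691629   0.         320.06125729]
 [  0.         309.70691629 203.70909015]
 [  0.           0.           1.        ]] [[ 2.88846442e-04 -9.67068214e-01 -2.54517161e-01  6.55275709e-02]
 [ 9.99999954e-01  3.03412585e-04 -1.79722194e-05 -5.60755379e-04]
 [ 9.46040719e-05 -2.54517144e-01  9.67068257e-01 -1.45791536e-01]
 [ 0.00000000e+00  0.00000000e+00  0.00000000e+00  1.00000000e+00]]
```

View pics/scene0.png

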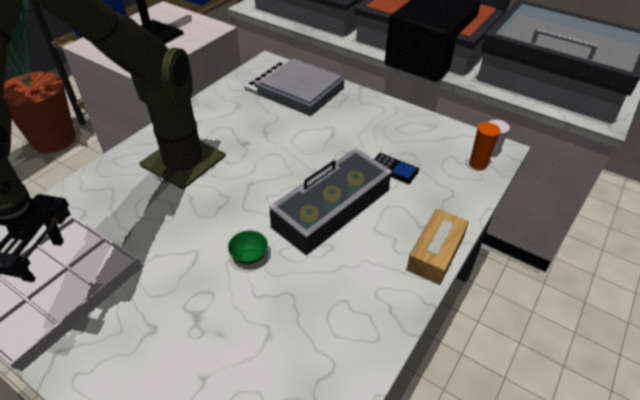

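View pics/side0.png

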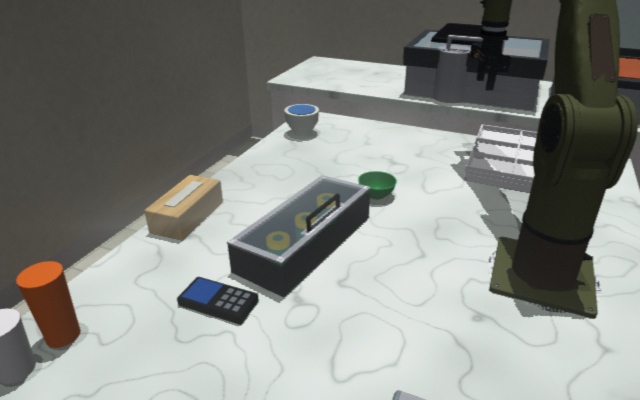

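Scene: box with lid corners near (272,209), (357,151), (390,182) and (306,236); caps at (309,213), (332,194) and (355,178); bar from (305,186) to (335,163). Side: caps at (278,240), (303,220) and (326,201); bar from (307,220) to (340,197).

```bash
cat > h.py <<'E'
import numpy as np, cv2
from scipy.spatial.transform import Rotation as R
def ray(d,u,v):
    k=d["mtx"]; r=R.from_quat(d["orientation"]).as_matrix()@np.array([(u-k[0,2])/k[0,0],(v-k[1,2])/k[1,1],1])
    return np.array(d["xyz"]),r/np.linalg.norm(r)
def plane(d,u,v,z):
    o,r=ray(d,u,v); return o+r*(z-o[2])/r[2]
def tri(d1,p1,d2,p2):
    o1,a=ray(d1,*p1);o2,b=ray(d2,*p2)
    t=np.linalg.lstsq(np.c_[a,-b],o2-o1,rcond=None)[0]
    x,y=o1+a*t[0],o2+b*t[1]; return (x+y)/2,np.linalg.norm(x-y)
def caps(f,lo=15):
    h=cv2.cvtColor(f,cv2.COLOR_RGB2HSV)
    m=cv2.inRange(h,(18,90,70),(35,255,255))
    return m
E
python3 - <<'E'
from h import *
D={n:np.load(n+"0.npz") for n in("scene","side")}
box={"scene":(265,140,400,255),"side":(225,170,375,300)}
for n,d in D.items():
    x0,y0,x1,y1=box[n]; f=d["frame"][y0:y1,x0:x1]
    m=caps(f); k,_,st,c=cv2.connectedComponentsWithStats(m)
    for i in range(1,k):
        if st[i,4]>15:
            cx=st[i,0]+(st[i,2]-1)/2+x0; cy=st[i,1]+(st[i,3]-1)/2+y0
            print(n,st[i],(cx,cy),plane(d,cx,cy,.071).round(4))
    g=cv2.resize(f[:,:,::-1],None,fx=5,fy=4.9 if n=="scene" else 4.6,interpolation=cv2.INTER_CUBIC)if 0 else cv2.resize(f[:,:,::-1],None,fx=4.5,fy=4.5,interpolation=cv2.INTER_CUBIC)
    cv2.imwrite(f"pics/{n}c.png",g); print(g.shape)
E
```

```text
scene [ 82  31  17  14 132] (np.float64(355.0), np.float64(177.5)) [0.5573 0.1909 0.071 ]
scene [ 59  46  17  15 148] (np.float64(332.0), np.float64(193.0)) [0.5363 0.0937 0.071 ]
scene [ 35  66  18  15 167] (np.float64(308.5), np.float64(213.0)) [ 0.5256 -0.0125  0.071 ]
(518, 608, 3)
(585, 675, 3)
```

View pics/scenec.png

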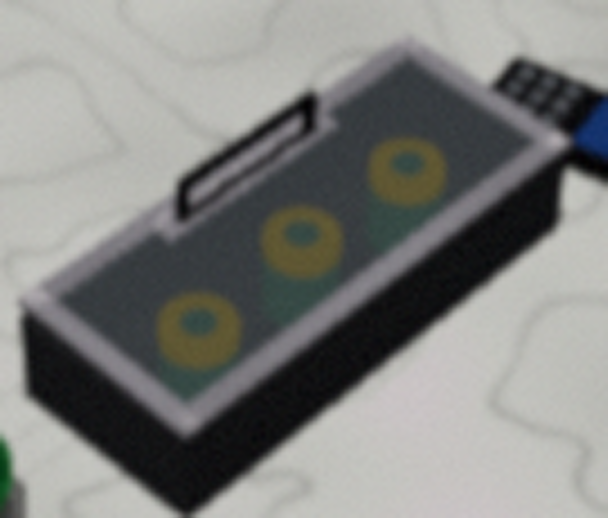

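View pics/sidec.png

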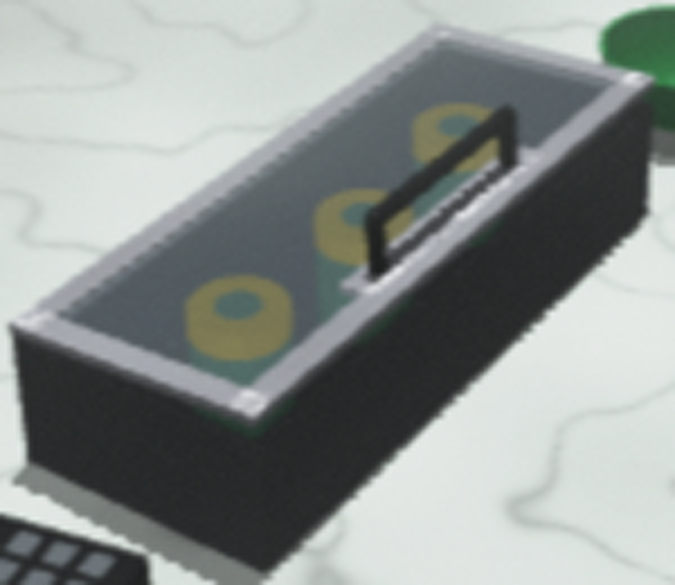

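The crops show the bar ends at scene (182,187)/(313,101) and side (376,215)/(508,113), cap centre discs and lid corners clearly visible.

Run:
```python
from h import *
D={n:dict(np.load(n+"0.npz")) for n in("scene","side")}
o={"scene":(265,140),"side":(225,170)}
P={"canL":((408,163),(240,304)),"canM":((303,233),(362,215)),"canR":((199,322),(460,127)),
"barL":((313,101),(376,215)),"barR":((182,187),(508,113)),
"NR":((25,300),(642,78)),"NL":((408,42),(250,412)),"FL":((565,142),(15,322)),"FR":((188,432),(438,30))}
X={}
for k,(a,b) in P.items():
    f=lambda p,n:((p[0]+.5)/4.5-.5+o[n][0],(p[1]+.5)/4.5-.5+o[n][1])
    X[k],e=tri(D["scene"],f(a,"scene"),D["side"],f(b,"side")); print(k,X[k].round(4),round(e,4))
d=X["canL"]-X["canR"]; print("yaw cans",np.arctan2(-d[0],d[1]),np.linalg.norm(d))
for a,b in(("NL","NR"),("FL","FR"),("barL","barR")):
    d=X[a]-X[b]; print(a,np.arctan2(-d[0],d[1]),np.linalg.norm(d))
c=(X["NL"]+X["NR"]+X["FL"]+X["FR"])/4; print("centre",c,"bar",(X["barL"]+X["barR"])/2)
```

```text
canL [0.554  0.1938 0.0742] 0.0039
canM [0.5327 0.0964 0.0737] 0.0026
canR [ 0.5217 -0.0083  0.073 ] 0.0037
barL [0.4944 0.1626 0.1228] 0.0054
barR [0.4716 0.0451 0.1222] 0.0034
NR [ 0.4337 -0.0692  0.0928] 0.0007
NL [0.4977 0.2866 0.0917] 0.0026
FL [0.6376 0.2624 0.0852] 0.0024
FR [ 0.5728 -0.0937  0.0823] 0.0045
yaw cans -0.1587129263980842 0.20460559761872824
NL -0.17787302570171465 0.361469004851507
FL -0.1799553711995202 0.36205197911846093
barL -0.19155009999034303 0.11964565411755687
centre [0.53544559 0.09652174 0.08800635] bar [0.48302378 0.10382458 0.12247734]
```

```bash
cat > pl.py <<'E'
# usage: pl.py x y z yaw : remaining move, tool pointing down (rotate first, then shift in new axes)
import sys
from plant import *
from h import *
t=np.array(sys.argv[1:5],float); s=get_state()
M=R.from_quat(s["eef_rot"]).as_matrix(); yaw=np.arctan2(M[1,0],M[0,0])
T=R.from_euler("z",t[3])*R.from_euler("x",np.pi)
print("t",round(s["clock"],2),"pos",s["tool_pos"].round(4),"yaw",yaw.round(3),"q",s["q"].round(2),"F",s["contact_force"].round(2),"open",round(s["opening"]*.0881,4),"ff",s["finger_force"])
print("turn first (tool rotvec)",(R.from_matrix(M).inv()*T).as_rotvec().round(4)," then shift",T.inv().apply(t[:3]-s["tool_pos"]).round(4)," shift in current axes",(M.T@(t[:3]-s["tool_pos"])).round(4))
E
python3 -m jog '[[[0,0,0,0,0,-0.168],[0,0,0,0,0,-0.168],[0,0,0,0,0,-0.168],[0,0,0,0,0,-0.168],[0,0,0,0,0,-0.168],[0,0,0,0,0,-0.168]]]' 0.088 10; python3 pl.py 0.44 0.112 0.26 1.39
```

```text
clock: 0.9
tool_pos: [0.2338, -0.5794, 0.2384]
eef_rot: [0.766, 0.643, 0.0, -0.0]
contact_force: [0.6, -0.4, -0.0]
opening: 1.002
finger_force: 0.0
t 0.9 pos [ 0.2338 -0.5794  0.2384] yaw 1.397 q [ 1.38  0.72 -0.48  1.56  0.38  0.96  0.6 ] F [ 0.64 -0.4  -0.03] open 0.0883 ff 0.0
turn first (tool rotvec) [-0.0005 -0.0005  0.0072]  then shift [ 0.7172  0.0785 -0.0216]  shift in current axes [ 0.7166  0.0837 -0.0213]
```

```bash
python3 -m jog '[[[0.058,0.006,0,0,0,0],[0.058,0.006,0,0,0,0],[0.058,0.006,0,0,0,0],[0.058,0.006,0,0,0,0],[0.058,0.006,0,0,0,0],[0.058,0.006,0,0,0,0],[0.058,0.006,0,0,0,0],[0.058,0.006,0,0,0,0],[0.058,0.006,0,0,0,0],[0.058,0.006,0,0,0,0],[0.058,0.006,0,0,0,0],[0.058,0.006,0,0,0,0]]]'; python3 pl.py 0.482 0.105 0.24 1.39
```

```text
clock: 2.4
tool_pos: [0.4292, 0.0943, 0.2387]
eef_rot: [0.768, 0.641, -0.0, 0.0]
contact_force: [2.5, -0.8, 0.4]
opening: 1.0
finger_force: 0.0
t 2.4 pos [0.4292 0.0943 0.2387] yaw 1.392 q [-0.03  0.48 -0.43  2.09  0.33  0.64 -0.87] F [ 2.53 -0.81  0.35] open 0.0881 ff 0.0
turn first (tool rotvec) [0.0002 0.0004 0.0017]  then shift [ 0.0201  0.0501 -0.0013]  shift in current axes [ 0.02    0.0501 -0.0013]
```

```bash
python3 -m jog '[[[0.01,0.025,0,0,0,0],[0.01,0.025,0,0,0,0],[0,0,0,0,0,0],[0,0,0,0,0,0]]]'
cat >> h.py <<'E'
def wsnap(name):
    from plant import get_state,snapshot
    s=get_state(); d=snapshot("wrist"); d["pos"]=s["tool_pos"]; d["rot"]=s["eef_rot"]
    np.savez(name+".npz",**d); cv2.imwrite(f"pics/{name}.png",d["frame"][:,:,::-1]); return d
def wpt(d,u,v,z):
    k=d["mtx"]; a=np.array([u-k[0,2],v-k[1,2]])/k[0,0]; th=np.hypot(*a)
    r=np.r_[np.sin(th)*a/max(th,1e-9),np.cos(th)]
    M=R.from_quat(d["rot"]).as_matrix(); m=d["mount"]
    o=d["pos"]+M@m[:3,3]; r=M@m[:3,:3]@r
    return o+r*(z-o[2])/r[2]
E
python3 -c "
from h import *
wsnap('w1')"
```

```text
clock: 2.9
tool_pos: [0.4803, 0.1028, 0.2384]
eef_rot: [0.767, 0.641, -0.001, -0.0]
contact_force: [-0.2, -0.2, 0.8]
opening: 1.001
finger_force: 0.0
```

View pics/w1.png

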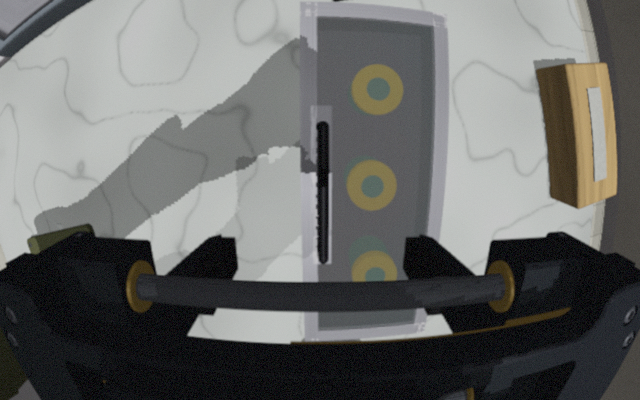

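Wrist view: the bar runs from (322,122) to (324,262), centred between the fingers; caps are at (377,90), (372,185) and (374,270).

```bash
python3 -c "
from h import *
d=dict(np.load('w1.npz'))
for n,u,v,z in(('barL',322,124,.113),('barR',324,260,.113),('cL',377,90,.071),('cM',372.5,185.5,.071),('cR',374.5,269,.071)): print(n,wpt(d,u,v,z).round(4))
a,b=wpt(d,322,124,.113),wpt(d,324,260,.113);e=a-b;print((a+b)/2,np.arctan2(-e[0],e[1]),np.linalg.norm(e))
a,b=wpt(d,377,90,.071),wpt(d,374.5,269,.071);e=a-b;print((a+b)/2,np.arctan2(-e[0],e[1]),np.linalg.norm(e))
"
```

```text
barL [0.4936 0.1671 0.113 ]
barR [0.473  0.0414 0.113 ]
cL [0.5545 0.1925 0.071 ]
cM [0.5343 0.0959 0.071 ]
cR [ 5.245e-01 -3.000e-04  7.100e-02]
[0.48326945 0.10427107 0.113     ] -0.16218434414607102 0.12742085265689798
[0.53947941 0.09608912 0.071     ] -0.15467252214875868 0.19506776411831298
```

```bash
python3 -m jog '[[[0.001,0.003,0.03,0,0,0.005],[0,0,0.035,0,0,0],[0,0,0.035,0,0,0],[0,0,0.025,0,0,0],[0,0,0.012,0,0,0],[0,0,0,0,0,0]]]' 0.06; python3 -m jog '[[[0,0,0,0,0,0],[0,0,0,0,0,0],[0,0,0,0,0,0],[0,0,0,0,0,0]]]' 0 10;  python3 pl.py 0.4835 0.104 0.101 1.395
```

```text
clock: 3.7
tool_pos: [0.4841, 0.1035, 0.1016]
eef_rot: [0.769, 0.639, -0.001, -0.0]
contact_force: [0.2, -0.2, -0.3]
opening: 0.677
finger_force: 0.0
clock: 4.2
tool_pos: [0.4849, 0.1037, 0.102]
eef_rot: [0.769, 0.639, 0.0, 0.0]
contact_force: [-0.2, -0.1, -0.3]
opening: 0.251
finger_force: 0.0
t 4.2 pos [0.4849 0.1037 0.102 ] yaw 1.387 q [-0.15  0.76 -0.26  2.06  0.5   0.37 -0.99] F [-0.23 -0.14 -0.34] open 0.0221 ff 0.0
turn first (tool rotvec) [ 0.0005 -0.0002 -0.0083]  then shift [ 0.     -0.0014  0.001 ]  shift in current axes [ 0.     -0.0014  0.001 ]
```

```bash
python3 -m jog '[[[0,0,0,0,0,0],[0,0,0,0,0,0],[0,0,0,0,0,0]]]'; python3 pl.py 0.4835 0.104 0.101 1.395; python3 -c "
import numpy as np
p=np.linspace(.277,2.027,17); r=np.hypot(.13,.037)
print(np.c_[np.diff(-r*np.cos(p)),-np.diff(r*np.sin(p))].round(4).tolist())"
```

```text
clock: 4.58
tool_pos: [0.4829, 0.104, 0.1015]
eef_rot: [0.769, 0.64, -0.001, -0.001]
contact_force: [-6.0, 1.8, 1.9]
opening: 0.103
finger_force: 9.7
t 4.58 pos [0.4829 0.104  0.1015] yaw 1.388 q [-0.15  0.76 -0.26  2.06  0.5   0.37 -0.99] F [-5.98  1.78  1.94] open 0.0091 ff 9.686630449723452
turn first (tool rotvec) [-0.0028  0.0009 -0.0071]  then shift [0.0001 0.0006 0.0005]  shift in current axes [0.0001 0.0006 0.0005]
[[0.0048, -0.014], [0.0063, -0.0134], [0.0077, -0.0126], [0.0091, -0.0117], [0.0103, -0.0106], [0.0114, -0.0094], [0.0123, -0.0081], [0.0132, -0.0067], [0.0138, -0.0053], [0.0143, -0.0037], [0.0146, -0.0021], [0.0148, -0.0005], [0.0147, 0.0011], [0.0145, 0.0027], [0.0141, 0.0043], [0.0136, 0.0058]]
```

```bash
python3 -m jog '[[[0,-0.0015,0,0,0,0],[0,0.0048,-0.014,0,0,0],[0,0.0063,-0.0134,0,0,0],[0,0.0077,-0.0126,0,0,0],[0,0.0091,-0.0117,0,0,0],[0,0.0103,-0.0106,0,0,0],[0,0.0114,-0.0094,0,0,0],[0,0.0123,-0.0081,0,0,0],[0,0.0132,-0.0067,0,0,0]]]'; python3 pl.py 0.552 0.09 0.197 1.39
```

```text
clock: 5.7
tool_pos: [0.5586, 0.0893, 0.187]
eef_rot: [0.769, 0.639, 0.0, 0.0]
contact_force: [2.6, 1.5, -14.3]
opening: 0.106
finger_force: 10.0
t 5.7 pos [0.5586 0.0893 0.187 ] yaw 1.386 q [-0.    0.7  -0.4   1.79  0.39  0.72 -0.8 ] F [  2.6    1.53 -14.34] open 0.0093 ff 9.993908554315567
turn first (tool rotvec) [ 0.0011  0.     -0.0045]  then shift [-0.0005 -0.0066 -0.01  ]  shift in current axes [-0.0005 -0.0066 -0.01  ]
```

```bash
python3 -m jog '[[[0,0.0138,-0.003,0,0,0],[0,0.0143,-0.0027,0,0,0],[0,0.0146,-0.0021,0,0,0],[0,0.0148,-0.0005,0,0,0],[0,0.0147,0.0011,0,0,0],[0,0.0145,0.0027,0,0,0]]]'; python3 pl.py 0.64 0.07 0.195 1.39
```

```text
clock: 6.45
tool_pos: [0.6429, 0.074, 0.1928]
eef_rot: [0.769, 0.639, -0.0, 0.0]
contact_force: [-2.1, 0.6, 0.1]
opening: 0.107
finger_force: 10.0
t 6.45 pos [0.6429 0.074  0.1928] yaw 1.386 q [ 0.03  0.79 -0.41  1.53  0.37  0.89 -0.69] F [-2.1   0.6   0.11] open 0.0094 ff 9.996863007545471
turn first (tool rotvec) [ 0.0003  0.0004 -0.0038]  then shift [-0.0044 -0.0021 -0.0022]  shift in current axes [-0.0045 -0.0021 -0.0022]
```

```bash
python3 -m jog '[[[0,0.0141,0.0043,0,0,0],[0,0.0136,0.0058,0,0,0],[0,0,0,0,0,0]]]'; python3 -m jog '[[[0,0.004,0.002,0,0,0],[0,0,0,0,0,0]]]'
python3 - <<'E'
from plant import *
import cv2
f=snapshot("side")["frame"]; cv2.imwrite("pics/s2.png",cv2.resize(f[60:320,180:400,::-1],None,fx=2.2,fy=2.2))
E
```

```text
clock: 6.82
tool_pos: [0.667, 0.0696, 0.1818]
eef_rot: [0.769, 0.639, -0.003, -0.002]
contact_force: [-7.7, 0.8, 1.8]
opening: 0.113
finger_force: 10.0
clock: 7.08
tool_pos: [0.6672, 0.0697, 0.1801]
eef_rot: [0.769, 0.64, -0.005, -0.004]
contact_force: [-16.2, 1.6, 11.1]
opening: 0.107
finger_force: 9.8
```

View pics/s2.png

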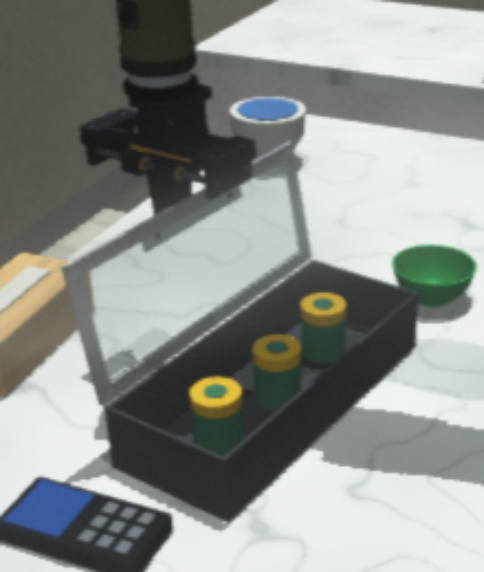

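The lid stands open past upright; the three tins are upright and the bowl and terminal are in place. Release the bar.

```bash
python3 -m jog '[[[0,-0.004,-0.002,0,0,0],[0,0,0,0,0,0],[0,0,0,0,0,0],[0,0,0,0,0,0]]]' 0.02; python3 pl.py 0.667 0.07 0.24 1.39;  python3 -m jog '[[[0,0,-0.01,0,0,0],[0,0,-0.02,0,0,0],[0,0,-0.03,0,0,0],[0,0,-0.03,0,0,0],[0,0,-0.03,0,0,0],[0,0,-0.02,0,0,0]]]'; python3 pl.py 0.554 0.193 0.24 2.967
```

```text
clock: 7.62
tool_pos: [0.6701, 0.069, 0.1826]
eef_rot: [0.769, 0.639, 0.0, 0.0]
contact_force: [-0.4, -0.5, 0.2]
opening: 0.226
finger_force: 0.0
t 7.62 pos [0.6701 0.069  0.1826] yaw 1.386 q [ 0.03  0.84 -0.41  1.45  0.38  0.93 -0.67] F [-0.42 -0.53  0.2 ] open 0.0199 ff 0.0
turn first (tool rotvec) [ 0.0008  0.0001 -0.0038]  then shift [ 0.0004 -0.0032 -0.0574]  shift in current axes [ 0.0004 -0.0031 -0.0574]
clock: 8.38
tool_pos: [0.6701, 0.0696, 0.3252]
eef_rot: [0.769, 0.639, 0.001, 0.001]
contact_force: [-0.4, -0.3, -0.2]
opening: 0.227
finger_force: 0.0
t 8.38 pos [0.6701 0.0696 0.3252] yaw 1.387 q [ 0.05  0.71 -0.45  1.28  0.3   1.22 -0.6 ] F [-0.44 -0.25 -0.18] open 0.02 ff 0.0
turn first (tool rotvec) [ 3.1000e-03  1.3000e-03 -1.5802e+00]  then shift [0.1358 0.1013 0.0852]  shift in current axes [ 0.1    -0.137   0.0849]
```

```bash
python3 -m jog '[[[0.033,-0.045,0,0,0,0],[0.033,-0.045,0,0,0,0],[0.034,-0.047,0,0,0,-0.17],[0,0,0,0,0,-0.175],[0,0,0,0,0,-0.175],[0,0,0,0,0,-0.175],[0,0,0,0,0,-0.175],[0,0,0,0,0,-0.175],[0,0,0,0,0,-0.175],[0,0,0,0,0,-0.175],[0,0,0,0,0,-0.175],[0,0,0,0,0,-0.01]]]' 0.086; python3 -m jog '[[[0,0,0,0,0,0],[0,0,0,0,0,0]]]'; python3 pl.py 0.554 0.193 0.14 2.967; python3 -c "
from h import *
wsnap('w2')"
```

```text
clock: 9.88
tool_pos: [0.5534, 0.1927, 0.3231]
eef_rot: [0.088, 0.996, 0.0, 0.0]
contact_force: [0.3, -0.1, -0.7]
opening: 0.974
finger_force: 0.0
clock: 10.12
tool_pos: [0.5532, 0.1927, 0.3228]
eef_rot: [0.088, 0.996, -0.0, 0.0]
contact_force: [-0.0, 0.3, -0.1]
opening: 0.978
finger_force: 0.0
t 10.12 pos [0.5532 0.1927 0.3228] yaw 2.965 q [ 0.07  0.66 -0.9   1.56  0.55  1.19  0.47] F [-0.02  0.29 -0.11] open 0.0862 ff 0.0
turn first (tool rotvec) [-0.0002  0.0005 -0.0019]  then shift [-0.0008  0.0004  0.1828]  shift in current axes [-0.0007  0.0004  0.1828]
```

View pics/w2.png

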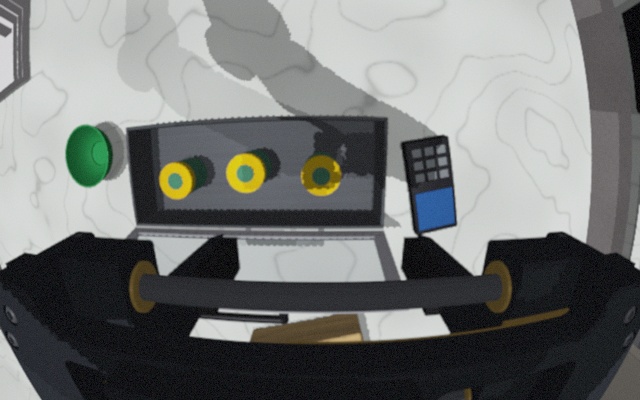

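Lid open; the three caps are at about (321,175), (246,174) and (178,181). Refine by colour mask.

Run:
```python
from h import *
d=dict(np.load('w2.npz')); m=cv2.inRange(cv2.cvtColor(d["frame"],cv2.COLOR_RGB2HSV),(18,120,60),(35,255,255)); m[220:]=0
m=cv2.morphologyEx(m,cv2.MORPH_CLOSE,np.ones((3,3)))
for c in cv2.findContours(m,cv2.RETR_EXTERNAL,cv2.CHAIN_APPROX_NONE)[0]:
    if cv2.contourArea(c)>200:
        (u,v),ax,_=cv2.fitEllipse(cv2.convexHull(c)); print(u,v,ax,wpt(d,u,v,.071).round(4))
```

```text
176.69419860839844 179.8090057373047 (36.60869598388672, 37.22170639038086) [ 0.523  -0.0056  0.071 ]
320.87872314453125 175.04368591308594 (39.94917678833008, 40.7339973449707) [0.5547 0.1943 0.071 ]
245.78179931640625 172.32586669921875 (39.2327880859375, 40.43553924560547) [0.533  0.0973 0.071 ]
```

```bash
python3 -m jog '[[[0,0.001,0.05,0,0,0],[0,0,0.055,0,0,0],[0,0,0.055,0,0,0],[0,0,0.05,0,0,0],[0,0,0.035,0,0,0],[0,0,0.025,0,0,0],[0,0,0.015,0,0,0],[0,0,0,0,0,0]]]'; python3 pl.py 0.554 0.194 0.036 2.967; python3 -m jog '[[[0,0,0,0,0,0],[0,0,0,0,0,0],[0,0,0,0,0,0],[0,0,0,0,0,0],[0,0,0,0,0,0]]]' 0 25; python3 pl.py 0.554 0.194 0.036 2.967
```

```text
clock: 11.18
tool_pos: [0.553, 0.1936, 0.0371]
eef_rot: [0.087, 0.996, -0.0, -0.0]
contact_force: [1.1, -1.2, 0.1]
opening: 0.972
finger_force: 0.0
t 11.18 pos [0.553  0.1936 0.0371] yaw 2.967 q [-0.07  1.01 -0.63  1.8   0.93  0.67  0.14] F [ 1.09 -1.16  0.1 ] open 0.0857 ff 0.0
turn first (tool rotvec) [-0.0009 -0.0007 -0.0004]  then shift [-0.0009  0.0006  0.0011]  shift in current axes [-0.0009  0.0006  0.0011]
clock: 11.8
tool_pos: [0.5536, 0.1937, 0.038]
eef_rot: [0.087, 0.996, -0.0, 0.0]
contact_force: [-0.4, -0.6, 3.8]
opening: 0.581
finger_force: 25.0
t 11.8 pos [0.5536 0.1937 0.038 ] yaw 2.967 q [-0.07  1.01 -0.63  1.8   0.93  0.67  0.14] F [-0.39 -0.59  3.79] open 0.0512 ff 24.99998063482053
turn first (tool rotvec) [-0.      0.0007 -0.0004]  then shift [-0.0004  0.0004  0.002 ]  shift in current axes [-0.0004  0.0004  0.002 ]
```

```bash
cat > fz.py <<'E'
from plant import *
import numpy as np
F=[]
for i in range(8):
    s=get_state();F.append(np.r_[s["contact_force"],s["joint_torque"][[1,3]]]);snapshot("side")
print("mean",np.mean(F,0).round(2),"sd",np.std(F,0).round(2),"pos",s["tool_pos"].round(4),"open",s["opening"],"ff",s["finger_force"])
E
python3 -m jog '[[[0,0,-0.008,0,0,0],[0,0,-0.015,0,0,0],[0,0,-0.015,0,0,0],[0,0,-0.007,0,0,0],[0,0,0,0,0,0],[0,0,0,0,0,0],[0,0,0,0,0,0]]]' ; python3 fz.py
```

```text
clock: 12.68
tool_pos: [0.553, 0.1935, 0.0821]
eef_rot: [0.087, 0.996, -0.0, -0.0]
contact_force: [-0.2, 0.0, -3.0]
opening: 0.579
finger_force: 25.0
mean [-1.500e-01  1.000e-02 -2.420e+00 -5.512e+01 -9.020e+00] sd [0.39 0.44 0.47 0.07 0.01] pos [0.5533 0.1937 0.0825] open 0.5780454106111139 ff 24.9998245461029
```

```bash
python3 -m jog '[[[0,0,0.012,0,0,0],[0,0,0.015,0,0,0],[0,0,0.01,0,0,0],[0,0,0.005,0,0,0],[0,0,0.003,0,0,0],[0,0,0,0,0,0]]]'; python3 -m jog '[[[0,0,0,0,0,0],[0,0,0,0,0,0],[0,0,0,0,0,0],[0,0,0,0,0,0],[0,0,-0.01,0,0,0],[0,0,-0.03,0,0,0],[0,0,-0.03,0,0,0],[0,0,-0.01,0,0,0],[0,0,0,0,0,0]]]' 0.086; python3 pl.py 0.533 0.097 0.036 2.967
```

```text
clock: 13.82
tool_pos: [0.5533, 0.1939, 0.0381]
eef_rot: [0.087, 0.996, 0.0, 0.0]
contact_force: [-1.2, -0.8, 1.0]
opening: 0.579
finger_force: 25.0
clock: 14.95
tool_pos: [0.5536, 0.1937, 0.1181]
eef_rot: [0.087, 0.996, 0.0, 0.001]
contact_force: [0.8, -0.1, -0.3]
opening: 0.976
finger_force: 0.0
t 14.95 pos [0.5536 0.1937 0.1181] yaw 2.967 q [-0.02  0.9  -0.72  1.77  0.81  0.8   0.25] F [ 0.77 -0.08 -0.27] open 0.086 ff 0.0
turn first (tool rotvec) [ 0.0004  0.0011 -0.0004]  then shift [ 0.0035 -0.0988  0.0821]  shift in current axes [ 0.0036 -0.0988  0.082 ]
```

```bash
python3 -m jog '[[[0.0018,-0.049,0,0,0,0],[0.0018,-0.05,0,0,0,0],[0,0,0,0,0,0],[0,0,0.03,0,0,0],[0,0,0.03,0,0,0],[0,0,0.015,0,0,0],[0,0,0.006,0,0,0],[0,0,0,0,0,0]]]'; python3 pl.py 0.533 0.097 0.036 2.967; python3 -m jog '[[[0,0,0,0,0,0],[0,0,0,0,0,0],[0,0,0,0,0,0],[0,0,0,0,0,0],[0,0,0,0,0,0]]]' 0 25;python3 pl.py 0.533 0.097 0.036 2.967;  python3 -m jog '[[[0,0,-0.008,0,0,0],[0,0,-0.015,0,0,0],[0,0,-0.015,0,0,0],[0,0,-0.007,0,0,0],[0,0,0,0,0,0],[0,0,0,0,0,0],[0,0,0,0,0,0]]]' ; python3 fz.py
```

```text
clock: 15.95
tool_pos: [0.5327, 0.0973, 0.0367]
eef_rot: [0.087, 0.996, 0.0, 0.0]
contact_force: [-0.1, -0.5, -0.2]
opening: 0.976
finger_force: 0.0
t 15.95 pos [0.5327 0.0973 0.0367] yaw 2.967 q [ 0.08  0.97 -0.59  1.94  1.02  0.57  0.17] F [-0.08 -0.53 -0.22] open 0.086 ff 0.0
turn first (tool rotvec) [0.0003 0.0001 0.0003]  then shift [-0.0004 -0.0003  0.0007]  shift in current axes [-0.0004 -0.0003  0.0007]
clock: 16.58
tool_pos: [0.5327, 0.0964, 0.0369]
eef_rot: [0.087, 0.996, -0.0, 0.0]
contact_force: [-0.3, -1.8, 3.8]
opening: 0.588
finger_force: 25.0
t 16.57 pos [0.5327 0.0964 0.0369] yaw 2.966 q [ 0.08  0.97 -0.59  1.94  1.02  0.57  0.17] F [-0.29 -1.79  3.78] open 0.0518 ff 24.998539912921842
turn first (tool rotvec) [-0.0007  0.0005 -0.0006]  then shift [-0.0002  0.0006  0.0009]  shift in current axes [-0.0002  0.0006  0.0009]
clock: 17.45
tool_pos: [0.5323, 0.0967, 0.0812]
eef_rot: [0.087, 0.996, -0.0, -0.0]
contact_force: [-0.2, 0.4, -1.1]
opening: 0.586
finger_force: 25.0
mean [  0.1   -0.1   -1.67 -51.47  -7.39] sd [0.37 0.46 0.38 0.06 0.01] pos [0.5325 0.0969 0.0815] open 0.5874431218967111 ff 24.999597436690237
```

```bash
python3 -m jog '[[[0,0,0.012,0,0,0],[0,0,0.015,0,0,0],[0,0,0.01,0,0,0],[0,0,0.005,0,0,0],[0,0,0.003,0,0,0],[0,0,0,0,0,0]]]'; python3 -m jog '[[[0,0,0,0,0,0],[0,0,0,0,0,0],[0,0,0,0,0,0],[0,0,0,0,0,0],[0,0,-0.01,0,0,0],[0,0,-0.03,0,0,0],[0,0,-0.03,0,0,0],[0,0,-0.01,0,0,0],[0,0,0,0,0,0]]]' 0.086; python3 pl.py 0.5225 -0.0065 0.037 2.967
```

```text
clock: 18.6
tool_pos: [0.5325, 0.097, 0.0369]
eef_rot: [0.087, 0.996, -0.0, 0.0]
contact_force: [-1.0, 0.4, 0.6]
opening: 0.59
finger_force: 25.0
clock: 19.73
tool_pos: [0.5328, 0.0967, 0.117]
eef_rot: [0.087, 0.996, 0.0, 0.001]
contact_force: [0.3, 0.6, -0.4]
opening: 0.977
finger_force: 0.0
t 19.73 pos [0.5328 0.0967 0.117 ] yaw 2.966 q [ 0.15  0.85 -0.71  1.91  0.85  0.71  0.31] F [ 0.35  0.61 -0.45] open 0.0861 ff 0.0
turn first (tool rotvec) [ 0.0002  0.0011 -0.0005]  then shift [-0.0078 -0.1035  0.08  ]  shift in current axes [-0.0077 -0.1035  0.08  ]
```

```bash
python3 -m jog '[[[-0.004,-0.052,0,0,0,0],[-0.0037,-0.0515,0,0,0,0],[0,0,0,0,0,0],[0,0,0.03,0,0,0],[0,0,0.03,0,0,0],[0,0,0.015,0,0,0],[0,0,0.005,0,0,0],[0,0,0,0,0,0]]]'; python3 -m jog '[[[0,0,0,0,0,0],[0,0,0,0,0,0],[0,0,0,0,0,0],[0,0,0,0,0,0],[0,0,0,0,0,0]]]' 0 25;python3 pl.py 0.5225 -0.0065 0.037 2.967;  python3 -m jog '[[[0,0,-0.008,0,0,0],[0,0,-0.015,0,0,0],[0,0,-0.015,0,0,0],[0,0,-0.007,0,0,0],[0,0,0,0,0,0],[0,0,0,0,0,0],[0,0,0,0,0,0]]]' ; python3 fz.py
```

```text
clock: 20.72
tool_pos: [0.5224, -0.0059, 0.0368]
eef_rot: [0.087, 0.996, 0.0, 0.0]
contact_force: [0.3, 0.3, -0.4]
opening: 0.976
finger_force: 0.0
clock: 21.35
tool_pos: [0.5221, -0.0082, 0.0369]
eef_rot: [0.088, 0.996, -0.002, 0.0]
contact_force: [-0.3, -4.7, 5.6]
opening: 0.575
finger_force: 24.9
t 21.35 pos [ 0.5221 -0.0082  0.0369] yaw 2.965 q [ 0.26  0.96 -0.58  1.99  1.07  0.54  0.3 ] F [-0.33 -4.69  5.62] open 0.0506 ff 24.89189645016495
turn first (tool rotvec) [-0.0031  0.0004 -0.0016]  then shift [-0.0001  0.0018 -0.0001]  shift in current axes [-0.0001  0.0018 -0.0001]
clock: 22.22
tool_pos: [0.5218, -0.0065, 0.0812]
eef_rot: [0.087, 0.996, -0.0, -0.0]
contact_force: [0.3, 0.1, -5.2]
opening: 0.575
finger_force: 24.9
mean [-4.000e-01 -4.000e-02 -5.150e+00 -5.203e+01 -7.140e+00] sd [0.51 0.49 0.37 0.06 0.01] pos [ 0.5221 -0.0064  0.0815] open 0.5719177767926543 ff 24.884094005578845
```

The right tin is the heavy one (5.2 N against 2.4 and 1.7). I'll stand it back first, then take it again and raise it.

```bash
python3 -m jog '[[[0,0,0.012,0,0,0],[0,0,0.015,0,0,0],[0,0,0.01,0,0,0],[0,0,0.005,0,0,0],[0,0,0.003,0,0,0],[0,0,0,0,0,0]]]'; python3 -m jog '[[[0,0,0,0,0,0],[0,0,0,0,0,0],[0,0,0,0,0,0],[0,0,0,0,0,0]]]' 0.07; python3 -m jog '[[[0,0,0,0,0,0],[0,0,0,0,0,0],[0,0,0,0,0,0],[0,0,0,0,0,0],[0,0,0,0,0,0]]]' 0 30;  python3 -m jog '[[[0,0,-0.01,0,0,0],[0,0,-0.02,0,0,0],[0,0,-0.025,0,0,0],[0,0,-0.025,0,0,0],[0,0,-0.025,0,0,0],[0,0,-0.025,0,0,0],[0,0,-0.02,0,0,0],[0,0,-0.01,0,0,0],[0,0,0,0,0,0],[0,0,0,0,0,0]]]' ; python3 fz.py
python3 - <<'E'
from plant import *
import cv2
f=snapshot("side")["frame"]; cv2.imwrite("pics/s3.png",cv2.resize(f[60:330,150:450,::-1],None,fx=2.2,fy=2.2))
E
```

```text
clock: 23.38
tool_pos: [0.5222, -0.0063, 0.0369]
eef_rot: [0.087, 0.996, -0.0, 0.0]
contact_force: [-1.3, -0.8, -3.0]
opening: 0.572
finger_force: 24.9
clock: 23.88
tool_pos: [0.5223, -0.0064, 0.0367]
eef_rot: [0.087, 0.996, 0.0, 0.0]
contact_force: [-0.8, -0.2, 0.2]
opening: 0.798
finger_force: 0.0
clock: 24.5
tool_pos: [0.5222, -0.0063, 0.0366]
eef_rot: [0.087, 0.996, 0.0, 0.0]
contact_force: [-0.7, 0.9, -0.2]
opening: 0.569
finger_force: 29.9
clock: 25.75
tool_pos: [0.5214, -0.0068, 0.1958]
eef_rot: [0.087, 0.996, -0.0, -0.001]
contact_force: [-0.5, 0.2, -4.9]
opening: 0.575
finger_force: 29.9
mean [ -0.16  -0.2   -5.41 -48.19 -12.05] sd [0.65 0.42 0.35 0.19 0.05] pos [ 0.522  -0.0063  0.1964] open 0.5724322182292557 ff 29.885489878793123
```

View pics/s3.png

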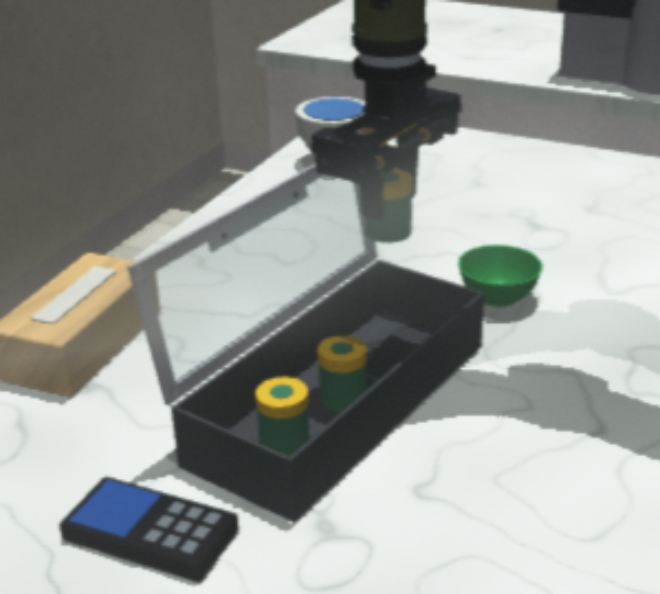

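The tin is held upright well above the rim, the other two are standing, the lid is open, and the bowl and terminal are untouched.

```bash
python3 -c "
from plant import *
print(finish_job())"
```

```text
the job is handed in; nothing more can be done
None
```

The job is handed in: the right tin was the heaviest (about 0.53 kg, against about 0.25 kg for the left and 0.17 kg for the middle) and is held upright with its underside about 9 cm above the rim. The lid is open on its stop, the other two tins stand in the box, and the bowl and terminal have not moved; it took about 26 s of the 72 s allowed.

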